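# Roll a robot wheel one full turn along the rule

## Task

Measure the roll-out of the robot wheel that stands on its tread at the zero end of the steel rule: stroking the top of the tyre with a fingertip, as often as needed, roll it one full turn along beside the rule without skidding, until the strip of tape is back at the very top. Leave it standing there, square to the rule and as far from it as before, so that the distance can be read off. Touch the wheel only from on top (no pinching, lifting or shoving from low down) and leave everything else where it lies.

Things in the scene. Friction and masses are not known exactly. Their poses are not given: they have to be found in the camera images.
- wheel: Wide robot wheel on its tread: plain cylinder, black tyre, aluminium hub, 44 mm diameter (one turn = 138 mm), 48 mm wide, 0.11 kg. Origin at its centre, on the axle. y along the axle; z from the axle out through the 5 mm strip of tape across the tread, straight up at the start; x then points along the rule. Friction about 1; coasts 1-3 mm when let go. A fingertip stuck on top moves twice as far as the axle.
- rule: Steel rule fixed flat on the desk, 308 x 30 x 1.6 mm, black lines every 5 mm. Origin: middle of its zero end, on the desk. x along the rule away from the zero end (the rolling direction), y across it, z up. At the start the wheel stands square to it with its axle in line with the zero end and its centre 47 mm to the -y side of the rule's centre line (8 mm between tyre and rule).
- spare_wheel: Bystander: the other wheel of the pair, same size and no tape, lying flat on its hub face; origin at its underside, 48 mm tall.
- gearmotor: Bystander: metal gearmotor lying on the desk, about 80 x 25 x 25 mm; origin at its underside, x axis towards the output shaft.
- breadboard: Bystander: white solderless breadboard, 83 x 55 x 9 mm, beyond the end of the wheel's path; origin at the centre of its underside.
- multimeter: Bystander: yellow hand multimeter lying on its back, 130 x 72 mm, 44 mm tall over its dial, behind the wheel's start; origin at the centre of its underside.
- battery_pack: Bystander: black three-cell battery tray with cells, 78 x 62 x 21 mm; origin at the centre of its underside.
- screwdriver: Bystander: screwdriver lying on the desk, 150 mm long; x axis towards its tip.

How it is judged:
On the way:
1. half-way along, the wheel has rolled half a turn: the tape is underneath (within 35 degrees) with the axle 69 mm along the rule (within 14 mm) (angle between wheel's own z axis and vertical above 2.53159 rad and x of wheel in the frame of rule between 0.0551 and 0.0831 m).
At the end, for the whole second after the job is handed in: The wheel stands at rest on its tread one turn (138 mm, within 8 mm) along the rule from the zero end, with the tape on top within 12 degrees, its axle square across the rule within 7 degrees, its distance from the rule unchanged within 8 mm, and every bystander within 10 mm of where it lay (angle between wheel's own z axis and vertical below 0.22 rad and x of wheel in the frame of rule between 0.1302 and 0.1462 m and y of wheel in the frame of rule between -0.055 and -0.039 m and angle between the y axis of wheel and the y axis of rule, either way round below 0.12 rad and linear speed of wheel below 0.01 m/s and height (world z) of wheel between 0.019 and 0.025 m and distance of each of spare_wheel, gearmotor, breadboard, multimeter, battery_pack, screwdriver from where it was at the start of the episode below 0.01 m); the robot touches nothing.
It fails at once if the wheel is lifted or carried (raised more than 8 mm) (height (world z) of wheel above 0.03 m).
It fails at once if the wheel is pinched or pushed from low down (touched by the fingers with the grasp point below 42 mm, that is, fingertips well below the top of the tyre) (contact force between the fingers and wheel above 0.5 N and height (world z) of the grasp point below 0.042 m).
It fails at once if the wheel is turned more than 20 degrees out of square with the rule (angle between the y axis of wheel and the y axis of rule, either way round above 0.35 rad).
It fails at once if a bystander is shifted more than 10 mm (distance of any of spare_wheel, gearmotor, breadboard, multimeter, battery_pack, screwdriver from where it was at the start of the episode above 0.01 m).
It also fails if it takes over 64 s, if anything falls off the work surface, if the arm or the gripper's body presses on something with over 40 N, if the wrist force passes 120 N, or if a joint passes its speed limit or range.

## Robot

A 6-joint arm with a two-finger parallel gripper is mounted at the origin on the work surface. World frame = base frame: x ahead of the robot, y to its left, z up, the work surface at z = 0. Lengths are in m, angles in rad, forces in N, time in s.
With the tool pointing down it reaches from about 0.25 to 0.775 m from the base axis. Payload 4 kg.
Tool frame: the origin (TCP) lies at the very end of the fingers, on their centre line; the grasp point (between the pads) lies ctrl.hold_point_z behind it (ctrl.hold_point_z is the distance from the TCP to the grasp point, in m); z points along the fingers, y is the line along which they close (so a half turn about z gives the same grasp; the last joint's range is limited). The gripper opens to 94 mm and grips with 3 to 60 N. Pads are 16 mm wide; open, the fingers measure 119 mm over their backs; the gripper's body (75 mm by 177 mm) begins 78 mm behind the grasp point.
Start: joints at [1.068, 0.087, 1.371, -0, 1.684, -0.103], TCP at [0.214, 0.507, 0.206] pointing down, gripper open.
Joint ranges: [-3.1, 3.1], [-0.76, 2.03], [0.27, 2.55], [-1.08, 4.22], [0.17, 2.65], [-2.57, 2.57]. Speed limits (rad/s): [2.79, 2.79, 3.14, 3.14, 3.14, 3.14].

## Interface

Orientations are given as [roll, pitch, yaw] about the fixed x, y, z axes, in that order (R = Rz(yaw) Ry(pitch) Rx(roll)).
In Python, from station import ctrl, capture, get_calibration gives the robot as it stands. The module is installed in compiled form; this text tells all that it offers.
- The arm moves only by the tool move_arm, never from a script. Its arguments are lists of equal length, an entry for each row: "claw": the closure, from 0 (fully open) to 1 (shut); "translation": the shift along the tool's x, y, z in cm, a list of three; "roll": the turn about the tool's z in rad. In form: {"claw": [claw, ...], "translation": [[x, y, z], ...], "roll": [roll, ...]}. A call has 1 to 5 rows; each row shifts and turns the commanded pose from where the row before left it, along the tool's axes as they then stand; what a row does not reach is not made up. A row lasts 1/8 s, in which the tool goes at most 62.5 mm and 10.7 degrees, less where a joint would pass 70% of its speed; a pose out of reach is approached as far as the arm can. A call is refused whole if a number of a shift passes 6.25 or a number of a turn 0.188, either way. A call with a gripper value outside its range is refused whole. The fingers move at their own pace and stop on an object; the grip force is fixed at half the most. Time passes only in rows, so rows that do not move let the fingers close. It gives the time, the measured TCP pose, the force, the opening and the grip force at its end, in the units of the state.
- ctrl.get_state(): the state, without advancing time (a new reading comes with each control period).
- capture(name): name is "scene" or "top"; returns the picture (384x512x3 uint8, red, green, blue); there is no depth.
- get_calibration(name): a dict with "fx", "fy", "cx", "cy" (pixels), "world_from_camera" (4x4, takes a point from camera to world coordinates). Camera axes: x right, y down, z forward; pixel columns grow to the right and rows downward; lengths in m; the calibration is good to about 2 mm. A picture is of the moment at which its call begins. get_calibration takes no time and is no camera call.
- ctrl.finish_job(): hands the job in; it is judged then, once.
The state is a dict: "clock": time; "qpos": joint angles; "qvel": joint speeds; "joint_torque": joint torques, N m; "position": TCP position; "tool_rot": TCP orientation; "contact_force": force on the tool from outside, world axes, zero at the start; "moment": the same for the moment, N m; "grip_width": finger opening in m; "gripper_force": force on a finger pad.
Only numpy, scipy, OpenCV 4.12 (cv2) and the standard library are available. Lean on these libraries where they do the work, as an engineer would, in place of code of your own. Each camera call takes 0.05 s, during which the arm holds its last target. There are 200 camera calls.

## Working session

There is one attempt and no reset: what is moved stays moved. The work goes in short steps, Python scripts to look and compute and a tool call to move; the robot and the scene stay as the last step left them, time stands still between calls to the robot, and variables do not carry over. Pictures are saved under pics/ and viewed, at most 10 in all, crops included, and the job is handed in when it is done.

Besides the shell and the picture viewer there is one more tool, called by a JSON object that holds its "fn" and its "kwargs", one argument or row to a line. move_arm: Moves the arm, as the interface text tells. Its arguments: {"type":"object","properties":{"claw":{"type":"array"},"translation":{"type":"array"},"roll":{"type":"array"}},"required":["claw","translation","roll"]}

```bash
mkdir -p pics; python3 - <<'E'
from station import ctrl,capture,get_calibration
import cv2,numpy as np
print(ctrl.hold_point_z,ctrl.get_state())
for n in("scene","top"):
    c=get_calibration(n);print(n,c['fx'],c['fy'],c['cx'],c['cy'],np.round(c['world_from_camera'],4).tolist())
    im=capture(n)[:,:,::-1];cv2.imwrite(f'pics/{n}0.png',im)
    cv2.imwrite(f'pics/{n}0v.png',cv2.resize(im,(800,600),interpolation=cv2.INTER_CUBIC))
E
```

```text
0.0188 {'clock': 0.0, 'qpos': array([ 1.06789963e+00,  8.79538784e-02,  1.37222814e+00, -1.18603254e-05,
        1.68359496e+00, -1.03089267e-01]), 'qvel': array([ 0.00094223,  0.00082493,  0.00101026, -0.00047706,  0.00121486,
        0.00024227]), 'joint_torque': array([ 7.57725084e-04, -3.40182638e+01, -3.02429903e+01,  7.16538448e-02,
        3.30405752e-02, -1.03187108e-04]), 'position': array([0.21382287, 0.50614681, 0.20431804]), 'tool_rot': array([-3.13941871e+00, -2.13056212e-04,  2.74178367e+00]), 'contact_force': array([ 0.6330671 ,  0.06826606, -1.00528229]), 'moment': array([0.01221737, 0.01670435, 0.01675104]), 'gripper_force': 0.0, 'grip_width': 0.09351092801961461}
scene 348.11679822501964 348.11679822501964 255.22706761421253 191.78267441311115 [[-0.6324, 0.6556, -0.4126, 0.8486], [0.7746, 0.5357, -0.3362, 0.2293], [0.0006, -0.5323, -0.8466, 0.6994], [0.0, 0.0, 0.0, 1.0]]
top 485.8916488017668 485.8916488017668 255.25259712589894 189.91003966584518 [[0.0258, -0.9905, 0.1349, 0.4252], [-0.9996, -0.0276, -0.0116, -0.0029], [0.0152, -0.1346, -0.9908, 0.9991], [0.0, 0.0, 0.0, 1.0]]
```

View pics/scene0v.png

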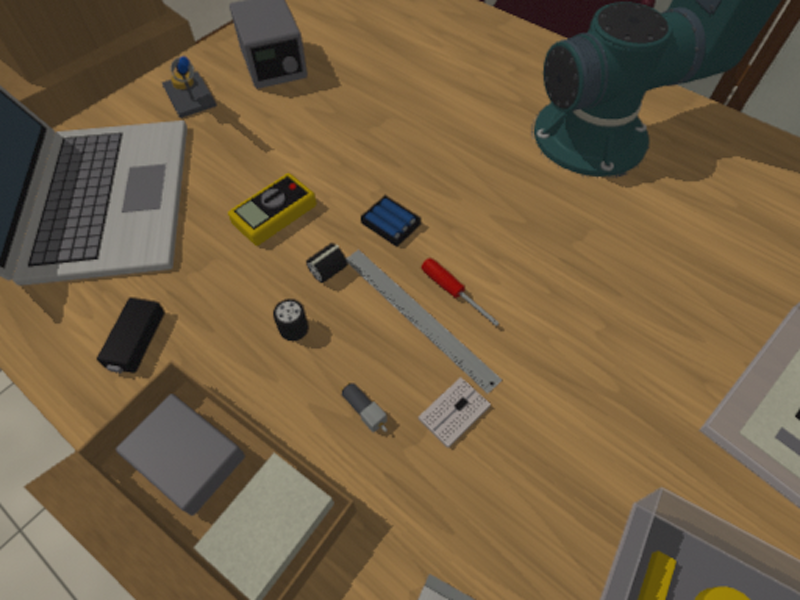

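View pics/top0v.png

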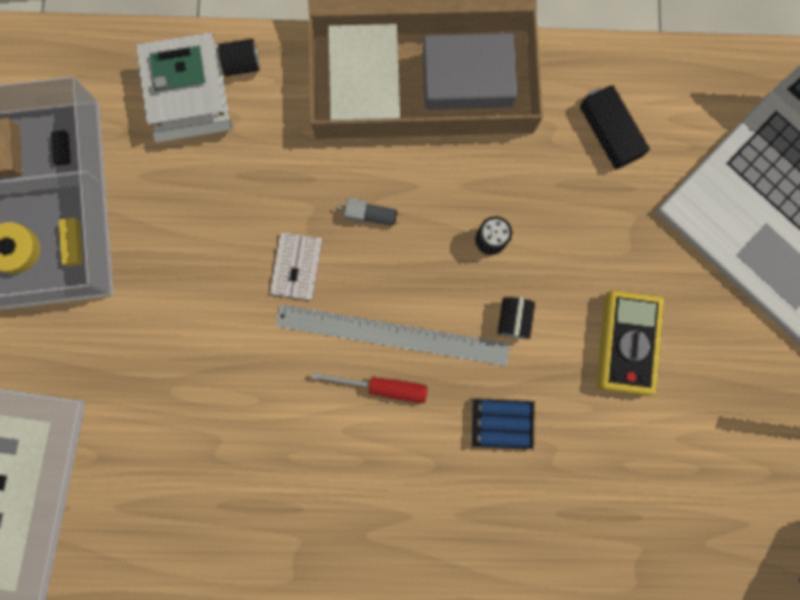

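The scene view shows the wheel with its tape at about (326,262) and the rule running from (358,258) to (495,385). In the top view the wheel is at (517,317), with the zero end of the rule at (507,353) and its far end at (280,318). So the wheel rolls towards +y in the world.

```bash
cat > h.py <<'E'
import cv2,numpy as np
from station import ctrl,capture,get_calibration
def ray(n,uv,z):
    c=get_calibration(n);T=np.array(c['world_from_camera'])
    d=T[:3,:3]@[(uv[0]-c['cx'])/c['fx'],(uv[1]-c['cy'])/c['fy'],1];o=T[:3,3]
    return (o+d*(z-o[2])/d[2])[:2]
def big(m):
    cs,_=cv2.findContours(m.astype(np.uint8),cv2.RETR_EXTERNAL,cv2.CHAIN_APPROX_NONE)
    return max(cs,key=cv2.contourArea)
E
python3 - <<'E'
from h import *
im=cv2.imread('pics/top0.png');hsv=cv2.cvtColor(im,cv2.COLOR_BGR2HSV)
roi=np.zeros(im.shape[:2],bool);roi[190:240,170:332]=1
m=roi&(hsv[...,1]<60)&(hsv[...,2]>80)
m[:,318:][:28]=m[:,318:][:28]; m[:222,315:]=0
m=cv2.morphologyEx(m.astype(np.uint8),cv2.MORPH_CLOSE,np.ones((3,3)))
r=cv2.minAreaRect(big(m));b=cv2.boxPoints(r);P=np.array([ray('top',p,.0016) for p in b]);print(r,b,P.round(4).tolist())
roi[:]=0;roi[185:222,312:350]=1
t=roi&(hsv[...,2]>110)&(hsv[...,1]<80)
k=big(t);rr=cv2.minAreaRect(k);print('tape',rr,[ray('top',p,.044).round(4).tolist() for p in cv2.boxPoints(rr)],ray('top',rr[0],.044))
d=roi&(hsv[...,2]<60);k=big(d);rr=cv2.minAreaRect(k);print('dark',rr)
cv2.imwrite('pics/crop.png',cv2.resize(im[180:240,160:360],(800,240),interpolation=cv2.INTER_NEAREST))
sc=cv2.imread('pics/scene0.png');cv2.imwrite('pics/crop.png',np.vstack([cv2.resize(im[180:240,160:360],(800,240),interpolation=cv2.INTER_NEAREST),cv2.resize(sc[145:190,180:280],(800,360),interpolation=cv2.INTER_NEAREST)]))
E
```

```text
((251.16616821289062, 214.0284423828125), (149.64234924316406, 14.707439422607422), 9.706652641296387) [[176.17627 208.66174]
 [178.656   194.16486]
 [326.15607 219.39514]
 [323.67633 233.89203]] [[0.5177, 0.147], [0.5478, 0.1433], [0.5039, -0.1621], [0.474, -0.1572]]
tape ((331.61981201171875, 202.8679656982422), (3.1645963191986084, 26.45404815673828), 8.530765533447266) [[0.5079, -0.1592], [0.5603, -0.1667], [0.5595, -0.1729], [0.5072, -0.1653]] [ 0.53362816 -0.1660101 ]
dark ((324.5, 202.00001525878906), (9.206342697143555, 23.18025779724121), 9.462322235107422)
```

View pics/crop.png

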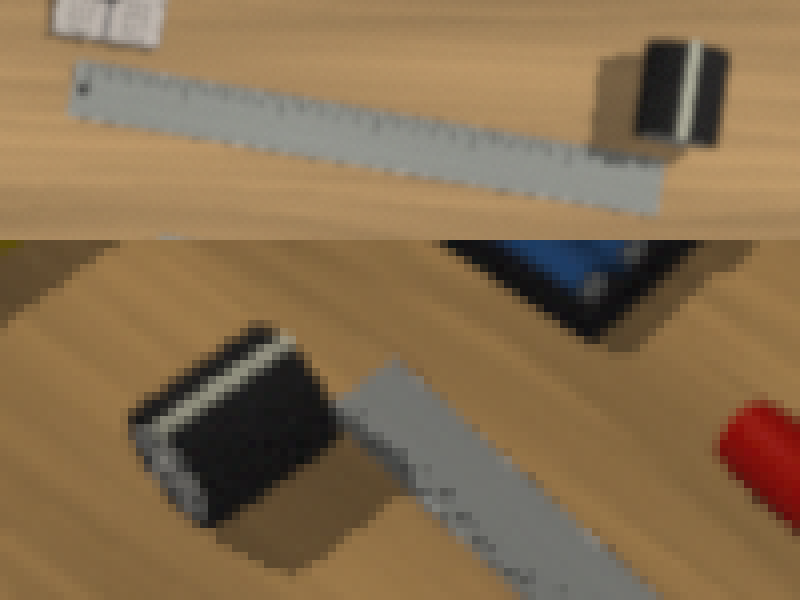

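The rule's zero end is at about (0.489, -0.160), and its direction is (0.142, 0.990). The wheel is at about (0.535, -0.166). I'll shut the claw, turn the tool so its y axis lies along the rule, and move over the wheel.

{"fn": "move_arm", "kwargs": {
  "claw": [1, 1, 1, 1, 1],
  "translation": [
    [0, 0, 0],
    [0, 0, 0],
    [-2.75, -4.13, 0],
    [-2.75, -4.13, 0],
    [-2.75, -4.13, 0]
  ],
  "roll": [-0.128, -0.129, 0, 0, 0]
}}

```text
clock: 0.72
position: [0.2783, 0.3707, 0.2049]
tool_rot: [-3.141, -0.0, 3.0]
contact_force: [0.7, 0.6, 0.6]
grip_width: 0.0475
gripper_force: 0.0
```

{"fn": "move_arm", "kwargs": {
  "claw": [1, 1, 1, 1, 1],
  "translation": [
    [-2.75, -4.13, 0],
    [-2.75, -4.13, 0],
    [-2.75, -4.13, 0],
    [-2.75, -4.13, 0],
    [-2.75, -4.13, 0]
  ],
  "roll": [0, 0, 0, 0, 0]
}}

```text
clock: 1.35
position: [0.385, 0.1468, 0.2051]
tool_rot: [3.142, -0.0, 2.999]
contact_force: [1.0, 0.5, -0.9]
grip_width: 0.0004
gripper_force: 0.0
```

{"fn": "move_arm", "kwargs": {
  "claw": [1, 1, 1, 1, 1],
  "translation": [
    [-2.75, -4.13, 0],
    [-2.75, -4.13, 0],
    [-2.75, -4.13, 0],
    [-2.75, -4.13, 0],
    [-2.75, -4.13, 0]
  ],
  "roll": [0, 0, 0, 0, 0]
}}

```text
clock: 1.98
position: [0.4918, -0.0772, 0.205]
tool_rot: [3.141, -0.001, 2.999]
contact_force: [0.4, 0.3, -0.1]
grip_width: 0.0005
gripper_force: 0.0
```

{"fn": "move_arm", "kwargs": {
  "claw": [1, 1, 1, 1],
  "translation": [
    [-2.75, -4.13, 4],
    [0, -1, 4],
    [0, 0, 4],
    [0, 0, 0]
  ],
  "roll": [0, 0, 0, 0]
}}

```text
clock: 2.48
position: [0.5078, -0.1286, 0.0819]
tool_rot: [3.139, -0.01, 2.998]
contact_force: [-0.0, 0.3, 0.2]
grip_width: 0.0007
gripper_force: 0.0
```

{"fn": "move_arm", "kwargs": {
  "claw": [1, 1, 1],
  "translation": [
    [-3.1, -4.3, 0],
    [0, 0, 2],
    [0, 0, 0]
  ],
  "roll": [0, 0, 0]
}}

```text
clock: 2.85
position: [0.5355, -0.1764, 0.0666]
tool_rot: [3.141, -0.001, 2.999]
contact_force: [-0.0, -0.0, -0.9]
grip_width: 0.0003
gripper_force: 0.0
```

```bash
cat >> h.py <<'E'
O=np.array([.489,-.1597]);X=np.array([.142,.990]);Y=np.array([-.990,.142])
def st():
    s=ctrl.get_state();p=s['position']
    print('tip rule x,y,z',((p[:2]-O)@X).round(4),((p[:2]-O)@Y).round(4),p[2].round(4),'F',s['contact_force'].round(1),'t',s['clock'])
def look(tag):
    ims=[capture('top')[:,:,::-1],capture('scene')[:,:,::-1]]
    for n,i in zip(('top','scene'),ims): cv2.imwrite(f'pics/{n}{tag}.png',i)
    a=cv2.resize(ims[0][170:250,230:350],(600,400),interpolation=cv2.INTER_NEAREST)
    b=cv2.resize(ims[1][140:220,190:310],(600,400),interpolation=cv2.INTER_NEAREST)
    cv2.imwrite(f'pics/c{tag}.png',cv2.resize(np.hstack([a,b]),(800,267)))
E
python3 -c "
from h import *
st();look('1')"
```

```text
tip rule x,y,z -0.0099 -0.0484 0.0666 F [-0.  -0.  -0.9] t 2.85
```

View pics/c1.png

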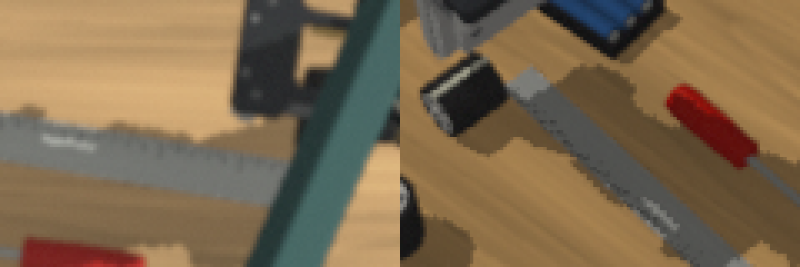

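The scene view keeps the wheel visible at crop position (462,95), while the arm hides it from above. The tip is 10 mm behind the axle. Next I'll descend and feel for contact.

{"fn": "move_arm", "kwargs": {
  "claw": [1, 1, 1, 1],
  "translation": [
    [0.1, 0, 1.5],
    [0, 0, 0.7],
    [0, 0, 0.15],
    [0, 0, 0]
  ],
  "roll": [0, 0, 0, 0]
}}

```text
clock: 3.45
position: [0.5343, -0.1764, 0.0431]
tool_rot: [-3.141, -0.001, 2.999]
contact_force: [-1.0, 0.0, 3.2]
grip_width: 0.0002
gripper_force: 1.7
```

{"fn": "move_arm", "kwargs": {
  "claw": [1, 1, 1, 1, 1],
  "translation": [
    [0, 0, 0.05],
    [0, 0.4, 0],
    [0, 0.6, 0],
    [0, 0.6, 0],
    [0, 0.4, 0]
  ],
  "roll": [0, 0, 0, 0, 0]
}}

```text
clock: 4.08
position: [0.5375, -0.1565, 0.0442]
tool_rot: [-3.141, 0.0, 2.999]
contact_force: [-3.7, 1.1, 8.9]
grip_width: 0.0007
gripper_force: 4.8
```

```bash
python3 -c "
from h import *
st();look('2')"
```

```text
tip rule x,y,z 0.01 -0.0475 0.0442 F [-3.7  1.1  8.9] t 4.075
```

View pics/c2.png

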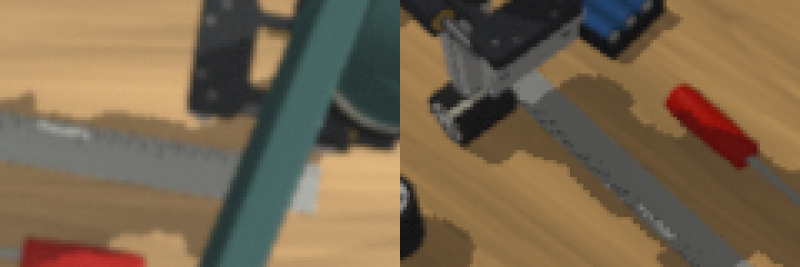

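Rolling works: the wheel has moved forward under the tip. I'll finish this stroke and lift.

{"fn": "move_arm", "kwargs": {
  "claw": [1, 1, 1, 1, 1],
  "translation": [
    [0, 0.5, 0],
    [0, 0.6, 0],
    [0, 0.5, 0],
    [0, 0.2, 0],
    [0, 0, 0]
  ],
  "roll": [0, 0, 0, 0, 0]
}}

```text
clock: 4.8
position: [0.5401, -0.1381, 0.0428]
tool_rot: [3.141, 0.0, 2.999]
contact_force: [-2.6, 1.3, 5.2]
grip_width: 0.0004
gripper_force: 2.9
```

{"fn": "move_arm", "kwargs": {
  "claw": [1, 1, 1, 1],
  "translation": [
    [0, 0, 1.5],
    [0, 0, -3],
    [0, -5, 0],
    [0, 0, 0]
  ],
  "roll": [0, 0, 0, 0]
}}

```text
clock: 5.3
position: [0.5329, -0.1906, 0.0573]
tool_rot: [-3.141, 0.001, 2.995]
contact_force: [-0.4, 0.6, -0.4]
grip_width: 0.0003
gripper_force: 0.0
```

I made a sign mistake: the first row of that move pressed down instead of lifting. I need to see what it did to the wheel.

```bash
python3 -c "
from h import *
st();look('3')"
```

```text
tip rule x,y,z -0.0243 -0.0479 0.0573 F [-0.4  0.6 -0.4] t 5.3
```

View pics/c3.png

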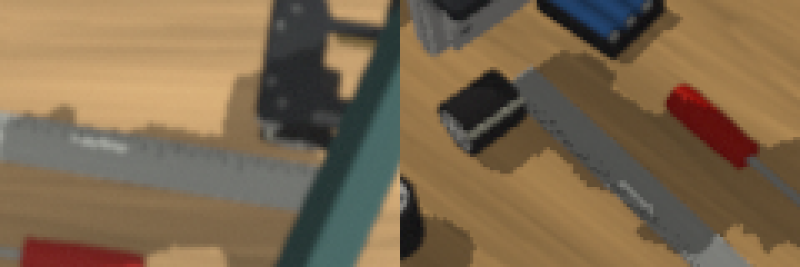

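The wheel is unharmed and still square, and the tape has moved round to the front. Next I'll write a numeric tracker on the scene view.

```bash
cat >> h.py <<'E'
def wheel(im,dbg=None,guess=0.02):
    c=get_calibration('scene');T=np.array(c['world_from_camera']);iT=np.linalg.inv(T)
    def proj(p):
        q=iT@[*p,1];return np.array([c['fx']*q[0]/q[2]+c['cx'],c['fy']*q[1]/q[2]+c['cy']])
    gp=O+guess*X-.047*Y;g=proj([*gp,.022])
    hsv=cv2.cvtColor(im,cv2.COLOR_BGR2HSV)
    yy,xx=np.mgrid[:384,:512];near=np.hypot(xx-g[0],yy-g[1])<21
    dark=near&(hsv[...,2]<62)&(hsv[...,1]<110)
    m=cv2.morphologyEx(dark.astype(np.uint8),cv2.MORPH_CLOSE,np.ones((7,7)))
    h=cv2.convexHull(big(m));M=cv2.moments(h);cen=np.array([M['m10'],M['m01']])/M['m00']
    p=ray('scene',cen,.022);rx,ry=(p-O)@X,(p-O)@Y
    # tape: light, unsaturated pixels inside hull, rays cut with the tyre cylinder
    ins=np.zeros(im.shape[:2],np.uint8);cv2.fillConvexPoly(ins,h,1);ins=cv2.erode(ins,np.ones((3,3)))
    t=(ins>0)&(hsv[...,2]>95)
    A=np.array([[*X,0],[*Y,0],[0,0,1]]);out=[]
    for v,u in np.argwhere(t):
        d=A@T[:3,:3]@[(u-c['cx'])/c['fx'],(v-c['cy'])/c['fy'],1];o=A@(T[:3,3]-[*O,0])-[rx-CAL[0],0,.022]
        a=d[0]**2+d[2]**2;b=o[0]*d[0]+o[2]*d[2];e=b*b-a*(o[0]**2+o[2]**2-.022**2)
        if e<0: continue
        q=o+d*(-b-e**.5)/a
        if abs(q[1]+.047)<.018: out.append([np.degrees(np.arctan2(q[0],q[2])),q[1]])
    out=np.array(out)
    yaw=None;r=cv2.minAreaRect(h)
    print('wheel x,y mm',(1e3*(rx-CAL[0])).round(1),(1e3*(ry-CAL[1])).round(1),'area',M['m00'],'rect',np.round(r[1],1),round(r[2],1),
      'tape deg',(len(out),np.median(out[:,0]).round(1),np.polyfit(out[:,1]*1e3,out[:,0],1)[0].round(2)) if len(out)>3 else None)
    if dbg:
        k=im.copy();cv2.drawContours(k,[h],-1,(0,255,0),1);k[t]=(0,0,255);q=g.astype(int)
        cv2.imwrite(dbg,cv2.resize(k[q[1]-30:q[1]+30,q[0]-40:q[0]+40],(400,300),interpolation=cv2.INTER_NEAREST))
CAL=(0,0)
E
python3 - <<'E'
import h
from h import *
wheel(cv2.imread('pics/scene0.png'),'pics/d0.png',0)
wheel(cv2.imread('pics/scene3.png'),'pics/d3.png',.02)
cv2.imwrite('pics/d.png',np.hstack([cv2.imread('pics/d0.png'),cv2.imread('pics/d3.png')]))
E
```

```text
wheel x,y mm -2.0 -47.9 area 372.5 rect [17.4 22.7] 55.0 tape deg (33, np.float64(-2.7), np.float64(-0.03))
wheel x,y mm 18.7 -46.5 area 366.0 rect [17.8 22.2] 54.5 tape deg (21, np.float64(53.7), np.float64(0.04))
```

View pics/d.png

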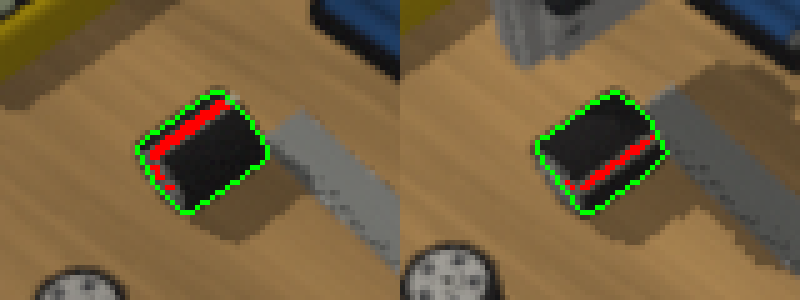

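The tracker works. Correcting for the start offset, the wheel is at x ≈ 20.7 mm with the tape at 54°, which is pure rolling. Next is stroke 2.

{"fn": "move_arm", "kwargs": {
  "claw": [1, 1, 1, 1, 1],
  "translation": [
    [0.1, 3.5, 0],
    [0, 0, 1.2],
    [0, 0, 0.3],
    [0, 0.6, 0],
    [0, 0.8, 0]
  ],
  "roll": [0, 0, 0, 0, 0]
}}

```text
clock: 6.02
position: [0.5393, -0.1402, 0.0441]
tool_rot: [-3.14, 0.001, 2.999]
contact_force: [-3.2, -0.0, 10.9]
grip_width: 0.0005
gripper_force: 5.3
```

{"fn": "move_arm", "kwargs": {
  "claw": [1, 1, 1, 1, 1],
  "translation": [
    [0, 0.8, 0],
    [0, 0.8, 0],
    [0, 0.6, 0],
    [0, 0.4, 0],
    [0, 0, 0]
  ],
  "roll": [0, 0, 0, 0, 0]
}}

```text
clock: 6.65
position: [0.5422, -0.1135, 0.0414]
tool_rot: [3.141, -0.001, 2.999]
contact_force: [-0.2, -0.4, -0.4]
grip_width: 0.0008
gripper_force: 0.4
```

{"fn": "move_arm", "kwargs": {
  "claw": [1, 1, 1],
  "translation": [
    [0, 0, -1.5],
    [0, -2.0, 0],
    [0, 0, 0]
  ],
  "roll": [0, 0, 0]
}}

```text
clock: 7.02
position: [0.5396, -0.1356, 0.0575]
tool_rot: [-3.141, 0.001, 2.996]
contact_force: [0.1, -0.6, -0.1]
grip_width: 0.0004
gripper_force: 0.0
```

```bash
echo 'CAL=(-.002,-.0009)
def see(tag,g):
    im=capture("scene")[:,:,::-1].copy();cv2.imwrite(f"pics/scene{tag}.png",im);st();wheel(im,f"pics/d{tag}.png",g)' >> h.py
python3 -c "
from h import *
see('4',.04)"
```

```text
tip rule x,y,z 0.0318 -0.0464 0.0572 F [ 1.1  0.9 -1.3] t 7.075
wheel x,y mm 40.0 -45.8 area 336.0 rect [17.3 21.8] 55.3 tape deg None
```

{"fn": "move_arm", "kwargs": {
  "claw": [1, 1, 1, 1, 1],
  "translation": [
    [0, -0.2, 1.2],
    [0, 0, 0.3],
    [0, 0.5, 0],
    [0, 0.8, 0],
    [0, 0.8, 0]
  ],
  "roll": [0, 0, 0, 0, 0]
}}

```text
clock: 7.7
position: [0.5429, -0.1149, 0.0441]
tool_rot: [-3.141, 0.001, 2.999]
contact_force: [-2.3, 0.3, 9.6]
grip_width: 0.0008
gripper_force: 4.9
```

{"fn": "move_arm", "kwargs": {
  "claw": [1, 1, 1, 1, 1],
  "translation": [
    [0, 0.8, 0],
    [0, 0.6, 0],
    [0, 0.3, 0],
    [0, 0, 0],
    [0, 0, -1.5]
  ],
  "roll": [0, 0, 0, 0, 0]
}}

```text
clock: 8.32
position: [0.5432, -0.0977, 0.0555]
tool_rot: [3.141, -0.005, 2.999]
contact_force: [0.4, -0.6, -0.4]
grip_width: 0.0003
gripper_force: 0.0
```

{"fn": "move_arm", "kwargs": {
  "claw": [1, 1],
  "translation": [
    [0, -2.0, 0],
    [0, 0, 0]
  ],
  "roll": [0, 0]
}}

```text
clock: 8.57
position: [0.5415, -0.1196, 0.0569]
tool_rot: [-3.141, -0.001, 2.996]
contact_force: [-0.7, -0.7, 0.2]
grip_width: 0.0003
gripper_force: 0.0
```

```bash
python3 -c "
from h import *
see('5',.06)"
```

```text
tip rule x,y,z 0.0479 -0.0461 0.0566 F [-0.6 -0.2  0.5] t 8.625
wheel x,y mm 60.5 -47.9 area 384.0 rect [17.9 23.6] 54.0 tape deg None
```

{"fn": "move_arm", "kwargs": {
  "claw": [1, 1, 1, 1, 1],
  "translation": [
    [0, 0.3, 1.2],
    [0, 0, 0.3],
    [0, 0.5, 0],
    [0, 0.8, 0],
    [0, 0.8, 0]
  ],
  "roll": [0, 0, 0, 0, 0]
}}

```text
clock: 9.25
position: [0.5461, -0.0938, 0.0441]
tool_rot: [-3.141, 0.002, 2.999]
contact_force: [-1.7, 1.2, 9.4]
grip_width: 0.0003
gripper_force: 4.6
```

{"fn": "move_arm", "kwargs": {
  "claw": [1, 1, 1, 1, 1],
  "translation": [
    [0, 0.8, 0],
    [0, 0.6, 0],
    [0, 0.3, 0],
    [0, 0, 0],
    [0, 0, -1.5]
  ],
  "roll": [0, 0, 0, 0, 0]
}}

```text
clock: 9.88
position: [0.5458, -0.077, 0.0554]
tool_rot: [3.141, -0.006, 2.999]
contact_force: [-0.1, -0.0, -0.5]
grip_width: 0.0008
gripper_force: 0.0
```

{"fn": "move_arm", "kwargs": {
  "claw": [1, 1],
  "translation": [
    [0, -2.0, 0],
    [0, 0, 0]
  ],
  "roll": [0, 0]
}}

```text
clock: 10.12
position: [0.5444, -0.0989, 0.057]
tool_rot: [-3.141, -0.001, 2.996]
contact_force: [0.3, -0.2, -0.5]
grip_width: 0.0006
gripper_force: 0.0
```

```bash
python3 -c "
from h import *
see('6',.08)"
```

```text
tip rule x,y,z 0.0688 -0.0461 0.0568 F [ 0.1 -0.9  0. ] t 10.175
wheel x,y mm 72.7 -36.9 area 593.0 rect [22.9 34. ] 36.4 tape deg (12, np.float64(-31.2), np.float64(1.59))
```

View pics/d6.png

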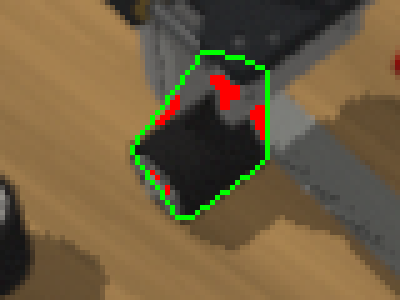

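The hull has merged with the gripper here, though the wheel itself looks square. I'll back the arm off to measure.

{"fn": "move_arm", "kwargs": {
  "claw": [1, 1, 1],
  "translation": [
    [0, -4, 0],
    [0, 0, 0],
    [0, 0, 0]
  ],
  "roll": [0, 0, 0]
}}

```text
clock: 10.55
position: [0.539, -0.1363, 0.0568]
tool_rot: [3.141, -0.001, 2.998]
contact_force: [-0.5, 0.2, 0.5]
grip_width: 0.0005
gripper_force: 0.0
```

```bash
python3 -c "
from h import *
see('7',.08)"
```

```text
tip rule x,y,z 0.0306 -0.0462 0.0569 F [-0.1 -1.4  0.3] t 10.6
wheel x,y mm 79.7 -46.1 area 402.5 rect [18.2 23.6] 54.0 tape deg None
```

{"fn": "move_arm", "kwargs": {
  "claw": [1, 1, 1, 1, 1],
  "translation": [
    [0, 3.9, 0],
    [0, 0, 1.2],
    [0, 0, 0.3],
    [0, 0.5, 0],
    [0, 0.8, 0]
  ],
  "roll": [0, 0, 0, 0, 0]
}}

```text
clock: 11.22
position: [0.5469, -0.0862, 0.044]
tool_rot: [-3.14, 0.001, 2.998]
contact_force: [-1.7, 0.3, 10.4]
grip_width: 0.0006
gripper_force: 4.8
```

{"fn": "move_arm", "kwargs": {
  "claw": [1, 1, 1, 1, 1],
  "translation": [
    [0, 0.8, 0],
    [0, 0.8, 0],
    [0, 0.6, 0],
    [0, 0.3, 0],
    [0, 0, 0]
  ],
  "roll": [0, 0, 0, 0, 0]
}}

```text
clock: 11.85
position: [0.5507, -0.0603, 0.0427]
tool_rot: [3.141, 0.001, 2.999]
contact_force: [-0.9, 0.3, 6.1]
grip_width: 0.0004
gripper_force: 2.8
```

{"fn": "move_arm", "kwargs": {
  "claw": [1, 1, 1, 1],
  "translation": [
    [0, 0, -1.5],
    [0, -5.9, 0],
    [0, 0, 0],
    [0, 0, 0]
  ],
  "roll": [0, 0, 0, 0]
}}

```text
clock: 12.35
position: [0.5415, -0.1189, 0.057]
tool_rot: [3.141, -0.001, 2.998]
contact_force: [0.7, -0.3, -0.6]
grip_width: 0.0005
gripper_force: 0.0
```

```bash
python3 -c "
from h import *
see('8',.10)"
```

```text
tip rule x,y,z 0.0484 -0.0462 0.057 F [ 0.2  0.4 -0.2] t 12.4
wheel x,y mm 98.1 -47.2 area 420.5 rect [18.4 24.6] 52.4 tape deg None
```

{"fn": "move_arm", "kwargs": {
  "claw": [1, 1, 1, 1, 1],
  "translation": [
    [0, 4.0, 0],
    [0, 0, 1.2],
    [0, 0, 0.3],
    [0, 0.5, 0],
    [0, 0.8, 0]
  ],
  "roll": [0, 0, 0, 0, 0]
}}

```text
clock: 13.02
position: [0.5496, -0.067, 0.0441]
tool_rot: [-3.14, 0.001, 2.999]
contact_force: [-3.0, -0.3, 9.6]
grip_width: 0.0002
gripper_force: 4.7
```

{"fn": "move_arm", "kwargs": {
  "claw": [1, 1, 1, 1, 1],
  "translation": [
    [0, 0.8, 0],
    [0, 0.8, 0],
    [0, 0.6, 0],
    [0, 0.3, 0],
    [0, 0, 0]
  ],
  "roll": [0, 0, 0, 0, 0]
}}

```text
clock: 13.65
position: [0.5533, -0.0414, 0.0425]
tool_rot: [3.141, 0.001, 2.999]
contact_force: [-0.3, 0.6, 4.5]
grip_width: 0.0008
gripper_force: 2.3
```

{"fn": "move_arm", "kwargs": {
  "claw": [1, 1, 1, 1],
  "translation": [
    [0, 0, -1.5],
    [0, -5.9, 0],
    [0, 0, 0],
    [0, 0, 0]
  ],
  "roll": [0, 0, 0, 0]
}}

```text
clock: 14.15
position: [0.5443, -0.1001, 0.0571]
tool_rot: [3.141, -0.001, 2.998]
contact_force: [-0.1, 0.6, -0.9]
grip_width: 0.0001
gripper_force: 0.0
```

```bash
python3 -c "
from h import *
see('9',.118)"
```

```text
tip rule x,y,z 0.0674 -0.0463 0.0571 F [0.8 0.1 1.5] t 14.2
wheel x,y mm 116.4 -45.9 area 401.5 rect [18.6 23.4] 51.8 tape deg None
```

View pics/d9.png

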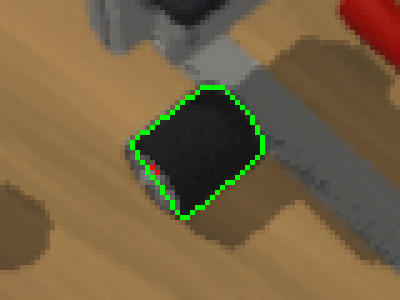

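The wheel is at about 116 mm with the tape hidden behind it. I'll use a shorter stroke now and finish by watching the tape.

{"fn": "move_arm", "kwargs": {
  "claw": [1, 1, 1, 1, 1],
  "translation": [
    [0, 3.9, 0],
    [0, 0, 1.2],
    [0, 0, 0.3],
    [0, 0.5, 0],
    [0, 0.8, 0]
  ],
  "roll": [0, 0, 0, 0, 0]
}}

```text
clock: 14.82
position: [0.5521, -0.0492, 0.0441]
tool_rot: [-3.14, 0.001, 2.999]
contact_force: [-3.1, 0.3, 9.2]
grip_width: 0.0003
gripper_force: 4.7
```

{"fn": "move_arm", "kwargs": {
  "claw": [1, 1, 1, 1, 1],
  "translation": [
    [0, 0.8, 0],
    [0, 0.6, 0],
    [0, 0.4, 0],
    [0, 0.1, 0],
    [0, 0, 0]
  ],
  "roll": [0, 0, 0, 0, 0]
}}

```text
clock: 15.45
position: [0.555, -0.0295, 0.0434]
tool_rot: [3.141, 0.001, 2.999]
contact_force: [-1.8, 1.1, 5.9]
grip_width: 0.0004
gripper_force: 3.1
```

{"fn": "move_arm", "kwargs": {
  "claw": [1, 1, 1, 1],
  "translation": [
    [0, 0, -1.5],
    [0, -5.9, 0],
    [0, 0, 0],
    [0, 0, 0]
  ],
  "roll": [0, 0, 0, 0]
}}

```text
clock: 15.95
position: [0.5462, -0.0881, 0.0573]
tool_rot: [3.141, -0.0, 2.998]
contact_force: [-0.1, 0.6, -0.1]
grip_width: 0.0006
gripper_force: 0.0
```

```bash
python3 -c "
from h import *
see('10',.134)"
```

```text
tip rule x,y,z 0.0794 -0.0464 0.0572 F [-0.5 -0.2  0.4] t 16.0
wheel x,y mm 131.6 -46.9 area 423.5 rect [19.2 24.2] 53.1 tape deg (29, np.float64(-28.7), np.float64(0.07))
```

```bash
python3 - <<'E'
from h import *
wheel(cv2.imread('pics/scene0.png'),None,0)
wheel(cv2.imread('pics/scene3.png'),None,.02)
wheel(cv2.imread('pics/scene10.png'),'pics/d10.png',.134)
# top view: is wheel/tape visible?
im=capture('top')[:,:,::-1].copy();cv2.imwrite('pics/top10.png',im)
b=cv2.resize(im[170:240,210:310],(500,350),interpolation=cv2.INTER_NEAREST)
d=cv2.resize(cv2.imread('pics/d10.png'),(300,225))
cv2.imwrite('pics/e10.png',np.hstack([b,cv2.copyMakeBorder(d,0,125,0,0,cv2.BORDER_CONSTANT)]))
E
```

```text
wheel x,y mm -0.0 -47.0 area 372.5 rect [17.4 22.7] 55.0 tape deg (33, np.float64(-8.2), np.float64(-0.03))
wheel x,y mm 20.7 -45.6 area 366.0 rect [17.8 22.2] 54.5 tape deg (22, np.float64(49.0), np.float64(0.03))
wheel x,y mm 131.6 -46.9 area 423.5 rect [19.2 24.2] 53.1 tape deg (29, np.float64(-28.7), np.float64(0.07))
```

View pics/e10.png

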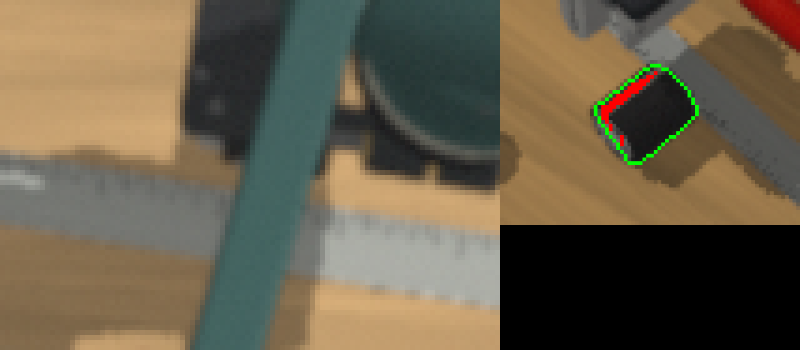

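The scene view shows the tape just behind the top. The zero-corrected angle is about -20°, and the x position implies -17°, so about 7 mm of roll remains, which is a 14 mm stroke.

{"fn": "move_arm", "kwargs": {
  "claw": [1, 1, 1, 1, 1],
  "translation": [
    [0, 4.8, 0],
    [0, 0, 1.2],
    [0, 0, 0.3],
    [0, 0.3, 0],
    [0, 0.4, 0]
  ],
  "roll": [0, 0, 0, 0, 0]
}}

```text
clock: 16.68
position: [0.5545, -0.0339, 0.0441]
tool_rot: [-3.141, 0.001, 2.999]
contact_force: [-2.4, 0.3, 9.8]
grip_width: 0.0005
gripper_force: 4.4
```

{"fn": "move_arm", "kwargs": {
  "claw": [1, 1, 1, 1, 1],
  "translation": [
    [0, 0.4, 0],
    [0, 0.2, 0],
    [0, 0.1, 0],
    [0, 0, 0],
    [0, 0, -0.8]
  ],
  "roll": [0, 0, 0, 0, 0]
}}

```text
clock: 17.3
position: [0.5545, -0.0267, 0.0498]
tool_rot: [-3.141, -0.001, 2.999]
contact_force: [0.5, -0.1, 0.3]
grip_width: 0.0005
gripper_force: 0.0
```

{"fn": "move_arm", "kwargs": {
  "claw": [1, 1, 1, 1, 1],
  "translation": [
    [0, 0, -3],
    [0, 0, -3],
    [0, -6, -3],
    [0, -6, 0],
    [0, 0, 0]
  ],
  "roll": [0, 0, 0, 0, 0]
}}

```text
clock: 17.92
position: [0.5379, -0.1453, 0.1382]
tool_rot: [-3.14, -0.0, 2.993]
contact_force: [-0.1, 0.8, -0.8]
grip_width: 0.0003
gripper_force: 0.0
```

```bash
python3 - <<'E'
from h import *
see('11',.138)
im=capture('top')[:,:,::-1].copy();cv2.imwrite('pics/top11.png',im)
# scene-view tape line: brightness profile along rule x on tyre top (z=.044) at several y; same for start picture
c=get_calibration('scene');T=np.linalg.inv(np.array(c['world_from_camera']))
def prof(img,x0):
    g=cv2.cvtColor(img,cv2.COLOR_BGR2GRAY).astype(np.float32);r=[]
    for y in(-.060,-.053,-.047,-.041,-.034):
        xs=np.arange(-.012,.0125,.0005);P=np.array([[*(O+(x0+x)*X+y*Y),.044,1] for x in xs])@T.T
        u=c['fx']*P[:,0]/P[:,2]+c['cx'];v=c['fy']*P[:,1]/P[:,2]+c['cy']
        s=cv2.remap(g,u.astype(np.float32)[None],v.astype(np.float32)[None],cv2.INTER_LINEAR)[0]
        w=np.where((s>75),s-75,0);w[np.abs(xs-xs[w.argmax()])>.005]=0;r.append(round(1e3*(x0+(w*xs).sum()/w.sum()),1))
    return r
print(prof(cv2.imread('pics/scene0.png'),0),prof(cv2.imread('pics/scene11.png'),.138))
E
```

```text
tip rule x,y,z 0.0234 -0.0462 0.1378 F [0.5 0.3 0. ] t 17.975
wheel x,y mm 136.9 -47.6 area 423.5 rect [18.7 24.7] 51.3 tape deg (40, np.float64(-10.8), np.float64(0.03))
[np.float64(-2.6), np.float64(-2.7), np.float64(-2.4), np.float64(-2.9), np.float64(-2.7)] [np.float64(132.9), np.float64(132.8), np.float64(132.9), np.float64(133.0), np.float64(133.2)]
```

The tape reading (135.5 mm) and the axle reading (136.9 mm) agree. The wheel is about 1.3 mm short, so the tape is 3.5° off the top, and the wheel is square at y ≈ -47 mm. All of this is within tolerance, so I'm handing in.

```bash
python3 -c "
from station import ctrl
print(ctrl.finish_job())"
```

```text
the job is handed in; nothing more can be done
None
```

I rolled the wheel one full turn and handed the job in; no verdict came back. By my camera measurements it stands about 137 mm along the rule, square to it and at its original distance, with the tape about 3.5° off the top. One mistaken downward press after the first stroke left no visible effect on the wheel, and I did not re-measure the bystanders.

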